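# Find the loaded tin by hefting

### The job

Three closed steel tins of the same middle size stand in a row on the grey mat, with a slimmer and a wider one among them that are not part of the set; one of the three is loaded and clearly heavier. Working from left to right, heft each of the three: lift it straight up a few centimetres clear of the mat, feel its weight for about a second, and (unless you already know it is the one to keep) set it back upright where it stood; then hold the heaviest up, upright and still, its underside about 20 cm above the worktop, and finish while holding it, with the two lighter tins back upright in their places and the other things on the mat left alone.

Things in the scene. Friction and masses are not known exactly. Their poses are not given: they have to be found in the camera images.
- tin_1_centre (a point): one of three equal closed steel tins that look alike: upright cylinder 52 mm across over its whole height, flush lid included, 70 mm high, lid fixed; the point is its centre, 35 mm above its underside; its z axis points up. It stands on the mat within 12 mm of one of the three spots (which tin stands where varies). One of the three weighs 0.55 to 0.70 kg, the other two 0.22 to 0.35 kg
- tin_2_centre (a point): one of three equal closed steel tins that look alike: upright cylinder 52 mm across over its whole height, flush lid included, 70 mm high, lid fixed; the point is its centre, 35 mm above its underside; its z axis points up. It stands on the mat within 12 mm of one of the three spots (which tin stands where varies). One of the three weighs 0.55 to 0.70 kg, the other two 0.22 to 0.35 kg
- tin_3_centre (a point): one of three equal closed steel tins that look alike: upright cylinder 52 mm across over its whole height, flush lid included, 70 mm high, lid fixed; the point is its centre, 35 mm above its underside; its z axis points up. It stands on the mat within 12 mm of one of the three spots (which tin stands where varies). One of the three weighs 0.55 to 0.70 kg, the other two 0.22 to 0.35 kg
- wide_tin_centre (a point): wider tin of the same pattern, also 70 mm high, but 64 mm across; it stands among the equal tins and is to be left alone. The point is its centre, 35 mm above its underside
- slim_tin_centre (a point): slimmer tin of the same pattern, also 70 mm high, but 40 mm across; it stands among the equal tins and is to be left alone. The point is its centre, 35 mm above its underside
- mat: flat grey mat, 220 x 480 x 4 mm with a border bead 2 mm higher, fixed; origin at the centre of its underside on the worktop, x axis across it (away from the robot), y axis along it and along the row (to the robot's left)
- spot_left (a point): place on the mat's top face (4 mm above the worktop) where the leftmost of the three equal tins stands, seen from the robot (the spots lie 160 mm apart)
- spot_mid (a point): place on the mat's top face (4 mm above the worktop) where the middle one of the three equal tins stands, seen from the robot (the spots lie 160 mm apart)
- spot_right (a point): place on the mat's top face (4 mm above the worktop) where the rightmost of the three equal tins stands, seen from the robot (the spots lie 160 mm apart)
- bur_block: blue bur holder with small upright burs, 36 x 58 x 40 mm, loose on the mat; origin at the centre of its underside; leave alone
- sample_tube: white tube lying on the mat, 28 mm across, 68 mm long along its y axis; origin at its underside; leave alone
Mind the look-alikes: they are no part of the job. What is shaped like the part that bears tin_2_centre but yellow is not meant.

How it is judged:
By the outcome, as a careful person would: the job done as asked, in the order asked, and still so for the second after the job is handed in, while the arm keeps its last pose, push and grip.
It also fails if it takes over 72 s, if anything falls off the work surface, if the arm or the gripper's body presses on something with over 40 N, if the wrist force passes 120 N, or if a joint passes its speed limit or range.

### The arm

A 6-joint arm with a two-finger parallel gripper is mounted at the origin on a cart in front of the work surface, level with it; the furniture and walls round the work are solid. World frame = base frame: x ahead of the robot, y to its left, z up, the work surface at z = 0. Lengths are in m, angles in rad, forces in N, time in s.
With the tool pointing down it reaches from about 0.3 to 0.875 m from the base axis. Payload 4.2 kg.
Tool frame: the origin (TCP) lies on the front face of the gripper's body, between the roots of the fingers; the fingertips stand 73 mm ahead of it and the grasp point (between the pads) lies 54 mm ahead of it (manip.grasp_offset is the distance from the TCP to the grasp point, in m); y points along the fingers, z is the direction in which the jaws open and shut, and the axes are right-handed (so a half turn about y gives the same grasp; the last joint's range is limited). The gripper opens to 85 mm and grips with 20 to 120 N. Pads are 22 mm wide; open, the fingers measure 114 mm over their backs; the gripper's body (76 mm by 85 mm) begins 54 mm behind the grasp point. The pads swing forward as they close: fully open they stand 13 mm farther back than shut.
Start: joints at [-1.344, 0.32, 1.565, -0, 1.257, -0.02], TCP at [0.14, -0.558, 0.304] pointing down, gripper open.
Joint ranges: [-3.11, 3.11], [-0.84, 2.01], [0.21, 2.61], [-1.34, 4.49], [0.05, 2.63], [-2.56, 2.56]. Speed limits (rad/s): [2.57, 2.57, 3.14, 3.14, 3.14, 3.14].

### API

Orientations are given as [roll, pitch, yaw] about the fixed x, y, z axes, in that order (R = Rz(yaw) Ry(pitch) Rx(roll)).
In Python, from rig import manip, vision, order, spotter gives the robot as it stands.
- The arm moves only by the tool move_arm, never from a script. Its argument "targets" is a list of rows, each an object with "linear": the shift along the tool's x, y, z in mm, a list of three; "angular": the turn, a rotation vector about the tool's x, y, z in rad, a list of three; "jaw": the finger opening in mm, from 0 to 85.4. In form: [{"linear": [tx, ty, tz], "angular": [rx, ry, rz], "jaw": jaw}, ...]. A call has 1 to 12 rows; each row is the pose to reach, as a shift and turn from the pose commanded when the call began, along the tool's axes at that moment; what a row does not reach only later rows make up. A row lasts 1/12 s, in which the tool goes at most 41.7 mm and 7.16 degrees, less where a joint would pass 70% of its speed; a pose out of reach is approached as far as the arm can. A call with a gripper value outside its range is refused whole. The fingers move at their own pace and stop on an object; "newtons" is the grip in N (left out, the last holds). Time passes only in rows, so rows that repeat a pose let the fingers close. It gives the time, the measured TCP pose, the force and the opening at its end, in the units of the state.
- manip.get_obs(): the state, without advancing time (a new reading comes with each control period).
- vision.camera(name): name is "scene" or "top"; returns a dict with "frame" (384x512x3 uint8, red, green, blue), "z_map" (384x512 float32, m along the optical axis (not along the pixel's ray), 0 where there is no reading), "fx", "fy", "cx", "cy" (pixels), "distortion" ([k1, k2, p1, p2, k3] as OpenCV has them; the pictures are not rectified), "R" (3x3) and "t" (3): a world point X has camera coordinates R X + t. Camera axes: x right, y down, z forward; pixel columns grow to the right and rows downward; lengths in m; the calibration is good to about 2 mm. A picture is of the moment at which its call begins.
- order.hand_in(): hands the job in, once; it reports no verdict.
Trained networks look in a picture, given as the dict that the camera call returned (one of the last four; its "shot" number tells which), for a name from the list of things; names that differ only in an ending like _2 or _b are one class to them, and where a whole thing is asked for, a point or a joint stands for the part that bears it (a point fixed in the world has none). Each returns a list of dicts, best first, with "confidence" (0 to 1); they miss things now and then, are a little off and sometimes report something else, mostly with a low value. They report only what shows in the picture. A call takes as long as a camera call. They do not tell look-alikes from the thing itself.
- spotter.look_for(picture, target): "location" ([x, y, z] in m, in the coordinates of the camera as it stood for that picture, good to about 4 mm: the middle of the surface that is visible of it).
The state is a dict: "t": time; "joint_pos": joint angles; "joint_vel": joint speeds; "tau": joint torques, N m; "tcp_pos": TCP position; "tool_rot": TCP orientation; "contact_force": force on the tool from outside, world axes, zero at the start; "wrist_torque": the same for the moment, N m; "grip_width": finger opening in m.
Only numpy, scipy, OpenCV 4.12 (cv2) and the standard library are available. Lean on these libraries where they do the work, as an engineer would, in place of code of your own. Each camera call takes 0.05 s, during which the arm holds its last target.

## Working session

There is one attempt and no reset: what is moved stays moved. The work goes in short steps, Python scripts to look and compute and a tool call to move; the robot and the scene stay as the last step left them, time stands still between calls to the robot, and variables do not carry over. Pictures are saved under pics/ and viewed, and the job is handed in when it is done.

Besides the shell and the picture viewer there is one more tool, called after "Emit:" as name(argument=value, ...) on one line, values as JSON. move_arm: Moves the arm, as the interface text tells. Its arguments: {"type":"object","properties":{"targets":{"type":"array"},"newtons":{"type":"number"}},"required":["targets"]}

```bash
ls; mkdir -p pics
cat > h.py <<'E'
import numpy as np, cv2
from rig import manip, vision, order, spotter
def save(p,n): cv2.imwrite('pics/'+n, p['frame'][:,:,::-1])
def cloud(p):
    d=p['z_map']; v,u=np.indices(d.shape)
    K=np.array([[p['fx'],0,p['cx']],[0,p['fy'],p['cy']],[0,0,1]])
    n=cv2.undistortPoints(np.stack([u,v],-1).reshape(-1,1,2).astype(np.float64),K,np.array(p['distortion'])).reshape(d.shape+(2,))
    c=np.dstack([n*d[...,None],d]); return (c-np.array(p['t']))@np.array(p['R'])  # R^T(c-t)
def w(p,c): return np.array(p['R']).T@(np.array(c)-np.array(p['t']))
E
python3 - <<'E'
from h import *
print(manip.get_obs(), manip.grasp_offset)
a=vision.camera('top'); b=vision.camera('scene'); save(a,'top1.png'); save(b,'sc1.png')
for n,p in(('top',a),('scene',b)):
  for t in ['tin_1_centre','wide_tin_centre','slim_tin_centre','bur_block','sample_tube','mat']:
    print(n,t,[(np.round(w(p,x['location']),3).tolist(),round(x['confidence'],2)) for x in spotter.look_for(p,t)])
E
```

```text
pics
{'t': 0.0, 'joint_pos': array([-1.34398805e+00,  3.20305062e-01,  1.56567854e+00, -2.30681668e-05,
        1.25742062e+00, -1.99843797e-02]), 'joint_vel': array([-0.0016669 ,  0.00073323, -0.00106426, -0.00090074,  0.00041023,
       -0.00054229]), 'tau': array([ 1.11251025e-03, -4.15518951e+01, -2.34158903e+01,  2.36749693e-04,
        8.13629682e-03,  6.57354789e-06]), 'tcp_pos': array([ 0.14039466, -0.55723369,  0.30307478]), 'tool_rot': array([-1.57260797e+00,  1.42731458e-05, -2.89479288e+00]), 'contact_force': array([-0.07186229,  0.06774154, -0.39858477]), 'wrist_torque': array([-0.00880298,  0.01725107,  0.01348532]), 'grip_width': 0.08544614723391793} 0.0539
top tin_1_centre [([0.517, 0.073, 0.071], 0.76)]
top wide_tin_centre [([0.433, -0.142, 0.077], 0.57)]
top slim_tin_centre [([0.561, -0.02, 0.075], 0.7)]
top bur_block [([0.546, -0.176, 0.032], 0.95)]
top sample_tube [([0.437, 0.016, 0.026], 0.91)]
top mat [([0.497, -0.063, 0.004], 0.94)]
scene tin_1_centre [([0.499, 0.087, 0.055], 0.78)]
scene wide_tin_centre [([0.419, -0.126, 0.05], 0.85)]
scene slim_tin_centre [([0.547, -0.005, 0.064], 0.58)]
scene bur_block [([0.534, -0.189, 0.023], 0.45)]
scene sample_tube [([0.431, 0.025, 0.03], 0.79), ([0.42, -0.124, 0.052], 0.15)]
scene mat [([0.469, 0.02, 0.001], 0.74), ([0.42, -0.124, 0.051], 0.28)]
```

View pics/top1.png

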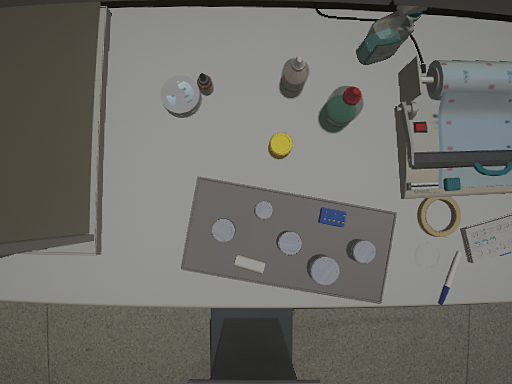

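View pics/sc1.png

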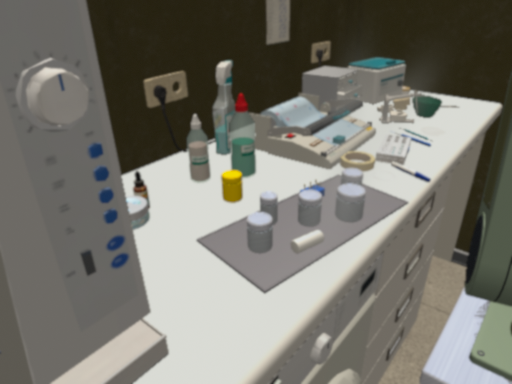

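The top view shows the left, mid and right tins at about (223,230), (290,243) and (364,251). The slim tin is at (263,210), the wide one at (324,270), the burs at (333,217), the tube at (250,264), and the yellow look-alike is off the mat. Next I'll measure the lids from depth.

Run:
```python
from h import *
for cam in('top','scene'):
  p=vision.camera(cam); X=cloud(p)
  z=X[...,2]; ok=(p['z_map']>0)&(X[...,0]>.3)&(X[...,0]<.66)&(X[...,1]>-.35)&(X[...,1]<.25)
  m=(ok&(z>.062)&(z<.09)).astype(np.uint8)
  n,l,s,c=cv2.connectedComponentsWithStats(m)
  for i in range(1,n):
    if s[i,4]>30:
        P=X[l==i]; (cc,r)=cv2.minEnclosingCircle(P[:,:2].astype(np.float32))
        print(cam,s[i,4],c[i].round(),'mean',P.mean(0).round(4),'circ',np.round(cc,4),round(r*1e3,1), 'eqr',P[:,2].max().round(3))
  if cam=='top':
    g=p['frame'].astype(int)
    mm=ok&(z<.02)&(z>-.02)&(g.sum(2)<380)
    P=X[mm]; print('mat',cv2.minAreaRect(P[:,:2].astype(np.float32)), np.median(P[:,2]))
    mm=ok&(z>.018)&(z<.06); n,l,s,c=cv2.connectedComponentsWithStats(mm.astype(np.uint8))
    for i in range(1,n):
      if s[i,4]>30: P=X[l==i]; print('low',c[i].round(),P.mean(0).round(3),P.min(0).round(3),P.max(0).round(3))
```

```text
top 263 [263. 210.] mean [ 0.5627 -0.0159  0.073 ] circ [ 0.5628 -0.0157] 19.8 eqr 0.077
top 451 [222. 230.] mean [0.5176 0.0718 0.073 ] circ [0.5174 0.072 ] 25.9 eqr 0.078
top 450 [289. 243.] mean [ 0.4911 -0.073   0.0728] circ [ 0.4905 -0.0732] 26.2 eqr 0.078
top 433 [363. 251.] mean [ 0.4722 -0.2361  0.0726] circ [ 0.4715 -0.2372] 26.7 eqr 0.077
top 645 [324. 270.] mean [ 0.4311 -0.1493  0.0726] circ [ 0.4307 -0.1501] 31.5 eqr 0.078
mat ((0.4921981692314148, -0.048717230558395386), (0.32955652475357056, 0.5986725091934204), 0.4878074824810028) 0.003880316058879999
low [405. 181.] [ 0.63  -0.345  0.039] [ 0.592 -0.35   0.018] [ 0.66  -0.34   0.056]
low [332. 217.] [ 0.548 -0.177  0.027] [ 0.527 -0.209  0.018] [ 0.57  -0.146  0.049]
low [351. 248.] [ 0.477 -0.218  0.039] [ 0.45  -0.243  0.019] [ 0.497 -0.211  0.06 ]
low [249. 264.] [0.44  0.013 0.029] [ 0.418 -0.02   0.019] [0.461 0.048 0.036]
low [313. 263.] [ 0.444 -0.129  0.039] [ 0.406 -0.16   0.018] [ 0.462 -0.119  0.059]
scene 210 [352. 173.] mean [ 0.4663 -0.2305  0.0707] circ [ 0.4682 -0.2353] 25.4 eqr 0.076
scene 380 [351. 191.] mean [ 0.4249 -0.1435  0.071 ] circ [ 0.4268 -0.1504] 32.9 eqr 0.075
scene 290 [310. 196.] mean [ 0.4844 -0.0676  0.0707] circ [ 0.4867 -0.0728] 26.1 eqr 0.075
scene 181 [268. 197.] mean [ 0.5563 -0.0115  0.0705] circ [ 0.5591 -0.0153] 20.5 eqr 0.074
scene 378 [259. 220.] mean [0.5105 0.0767 0.0708] circ [0.5138 0.0722] 26.5 eqr 0.075
```

```bash
cat >> h.py <<'E'
from scipy.spatial.transform import Rotation as Ro
def delta(pos,jawdeg):
    o=manip.get_obs(); R0=Ro.from_euler('xyz',o['tool_rot'])
    R1=Ro.from_euler('xyz',[-np.pi/2,0,np.deg2rad(jawdeg-90)])
    print('t',round(o['t'],2),'tcp',o['tcp_pos'].round(4),'rot',o['tool_rot'].round(4),'F',o['contact_force'].round(2),'w',round(o['grip_width']*1e3,1))
    print('lin',(R0.inv().apply(np.array(pos)-o['tcp_pos'])*1e3).round(1),'ang',(R0.inv()*R1).as_rotvec().round(4))
E
python3 -c "
from h import *
delta([.516,.072,.2],-20)"
```

```text
t 0.8 tcp [ 0.1405 -0.5576  0.304 ] rot [-1.5706 -0.     -2.8948] F [0.8  0.27 0.02] w 85.6
lin [-517.9  103.9 -518.8] ang [-2.00e-04 -9.75e-01  1.00e-04]
```

Emit:
move_arm(targets=[{"linear": [-30, 6, -30], "angular": [0, -0.05, 0], "jaw": 85}, {"linear": [-58, 12, -58], "angular": [0, -0.11, 0], "jaw": 85}, {"linear": [-86, 18, -86], "angular": [0, -0.16, 0], "jaw": 85}, {"linear": [-114, 24, -114], "angular": [0, -0.22, 0], "jaw": 85}, {"linear": [-142, 30, -142], "angular": [0, -0.27, 0], "jaw": 85}, {"linear": [-170, 36, -170], "angular": [0, -0.32, 0], "jaw": 85}, {"linear": [-198, 42, -198], "angular": [0, -0.38, 0], "jaw": 85}, {"linear": [-226, 48, -226], "angular": [0, -0.43, 0], "jaw": 85}, {"linear": [-254, 54, -254], "angular": [0, -0.48, 0], "jaw": 85}, {"linear": [-282, 60, -282], "angular": [0, -0.53, 0], "jaw": 85}, {"linear": [-310, 66, -310], "angular": [0, -0.58, 0], "jaw": 85}, {"linear": [-338, 72, -338], "angular": [0, -0.64, 0], "jaw": 85}])

```text
t: 1.8
tcp_pos: [0.3863, -0.1455, 0.232]
tool_rot: [-1.57, 0.0, -2.252]
contact_force: [0.5, -0.6, 0.1]
grip_width: 0.0852
```

```bash
python3 -c "
from h import *
delta([.516,.072,.2],-20)"
```

```text
t 1.8 tcp [ 0.3863 -0.1455  0.232 ] rot [-1.5696e+00  3.0000e-04 -2.2523e+00] F [ 0.53 -0.58  0.07] w 85.2
lin [-250.6   32.   -36.3] ang [-1.300e-03 -3.324e-01 -1.000e-04]
```

Emit:
move_arm(targets=[{"linear": [-25, 3, -4], "angular": [0, -0.03, 0], "jaw": 85}, {"linear": [-55, 7, -8], "angular": [0, -0.07, 0], "jaw": 85}, {"linear": [-85, 11, -12], "angular": [0, -0.11, 0], "jaw": 85}, {"linear": [-115, 15, -17], "angular": [0, -0.15, 0], "jaw": 85}, {"linear": [-145, 18, -21], "angular": [0, -0.19, 0], "jaw": 85}, {"linear": [-175, 22, -25], "angular": [0, -0.23, 0], "jaw": 85}, {"linear": [-205, 26, -30], "angular": [0, -0.27, 0], "jaw": 85}, {"linear": [-230, 29, -33], "angular": [0, -0.305, 0], "jaw": 85}, {"linear": [-245, 31, -35], "angular": [0, -0.325, 0], "jaw": 85}, {"linear": [-250.5, 32, -36.5], "angular": [-0.001, -0.332, 0], "jaw": 85}, {"linear": [-250.5, 32, -36.5], "angular": [-0.001, -0.332, 0], "jaw": 85}, {"linear": [-250.5, 32, -36.5], "angular": [-0.001, -0.332, 0], "jaw": 85}])

```text
t: 2.8
tcp_pos: [0.5151, 0.0693, 0.1998]
tool_rot: [-1.572, -0.001, -1.923]
contact_force: [-0.9, 0.5, -0.9]
grip_width: 0.0853
```

```bash
python3 -c "
from h import *
delta([.516,.072,.1],-20)
for c in ('top','scene'):
  p=vision.camera(c); save(p,c+'2.png')
"
```

```text
t 2.8 tcp [0.5151 0.0693 0.1998] rot [-1.5724e+00 -9.0000e-04 -1.9233e+00] F [-0.85  0.48 -0.88] w 85.3
lin [-3.  99.8  0.1] ang [ 0.0016 -0.0034  0.0009]
```

View pics/scene2.png

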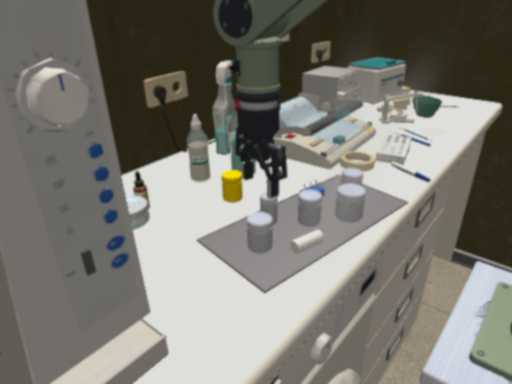

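View pics/top2.png

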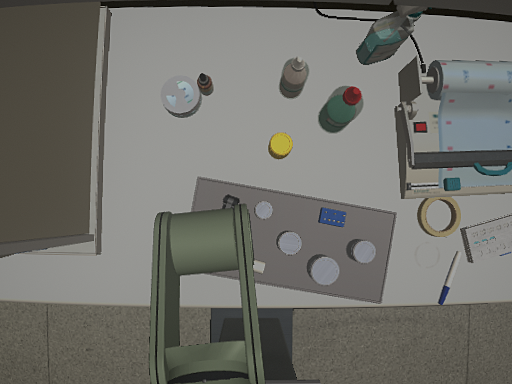

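The wrist is above the left tin in the scene view (gripper near (260,160), tin at (260,232)). Descending.

Emit:
move_arm(targets=[{"linear": [-1, 10, 0], "angular": [0.001, -0.001, 0.0005], "jaw": 85}, {"linear": [-2, 25, 0], "angular": [0.001, -0.003, 0.0005], "jaw": 85}, {"linear": [-3, 40, 0], "angular": [0.001, -0.003, 0.0005], "jaw": 85}, {"linear": [-3, 53, 0], "angular": [0.001, -0.003, 0.0005], "jaw": 85}, {"linear": [-3, 63, 0], "angular": [0.001, -0.003, 0.0005], "jaw": 85}, {"linear": [-3, 73, 0], "angular": [0.001, -0.003, 0.0005], "jaw": 85}, {"linear": [-3, 83, 0], "angular": [0.001, -0.003, 0.0005], "jaw": 85}, {"linear": [-3, 92, 0], "angular": [0.001, -0.003, 0.0005], "jaw": 85}, {"linear": [-3, 99, 0], "angular": [0.001, -0.003, 0.0005], "jaw": 85}, {"linear": [-3, 103, 0], "angular": [0.001, -0.003, 0.0005], "jaw": 85}, {"linear": [-3, 103, 0], "angular": [0.001, -0.003, 0.0005], "jaw": 85}, {"linear": [-3, 103, 0], "angular": [0.001, -0.003, 0.0005], "jaw": 85}])

```text
t: 3.9
tcp_pos: [0.5167, 0.0729, 0.0969]
tool_rot: [-1.571, 0.001, -1.92]
contact_force: [0.5, 0.1, 0.2]
grip_width: 0.0849
```

```bash
python3 -c "
from h import *
delta([.516,.072,.097],-20)
p=vision.camera('scene'); cv2.imwrite('pics/s3.png',cv2.resize(p['frame'][130:290,170:410,::-1],None,fx=3,fy=3))
"
```

```text
t 3.9 tcp [0.5167 0.0729 0.0969] rot [-1.5706e+00  6.0000e-04 -1.9197e+00] F [0.46 0.12 0.24] w 84.9
lin [ 1.1 -0.1 -0.4] ang [-0.0002  0.0001 -0.0006]
```

View pics/s3.png

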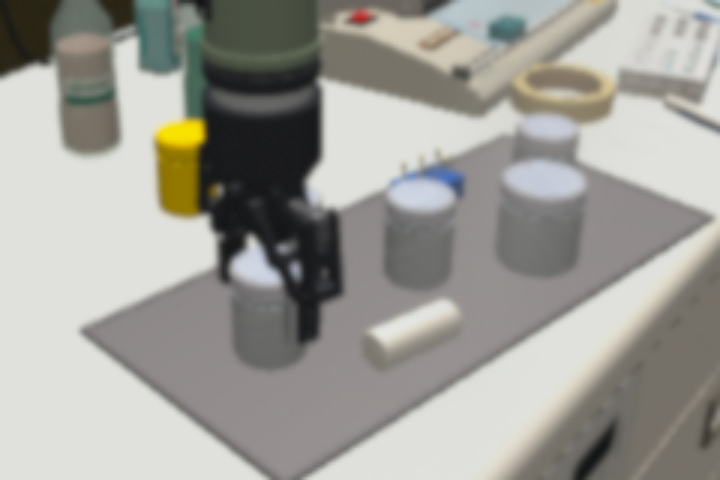

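The fingers straddle the left tin, at crop position (270,300). Closing.

Emit:
move_arm(targets=[{"linear": [0, 0, 0], "angular": [0, 0, 0], "jaw": 75}, {"linear": [0, 0, 0], "angular": [0, 0, 0], "jaw": 68}, {"linear": [0, 0, 0], "angular": [0, 0, 0], "jaw": 62}, {"linear": [0, 0, 0], "angular": [0, 0, 0], "jaw": 57}, {"linear": [0, 0, 0], "angular": [0, 0, 0], "jaw": 53}, {"linear": [0, 0, 0], "angular": [0, 0, 0], "jaw": 48}, {"linear": [0, 0, 0], "angular": [0, 0, 0], "jaw": 42}, {"linear": [0, 0, 0], "angular": [0, 0, 0], "jaw": 42}, {"linear": [0, 0, 0], "angular": [0, 0, 0], "jaw": 42}, {"linear": [0, 0, 0], "angular": [0, 0, 0], "jaw": 42}], newtons=50)

```text
t: 4.78
tcp_pos: [0.5167, 0.0729, 0.0973]
tool_rot: [-1.57, 0.001, -1.92]
contact_force: [-0.3, -0.2, 6.7]
grip_width: 0.0511
```

```bash
python3 -c "
from h import *
delta([.516,.072,.147],-20);print(manip.get_obs()['wrist_torque'])
"
```

```text
t 4.78 tcp [0.5167 0.0729 0.0973] rot [-1.5704e+00  8.0000e-04 -1.9198e+00] F [-0.27 -0.15  6.66] w 51.1
lin [  1.  -49.7  -0.3] ang [-0.0004  0.     -0.0008]
[0.01818869 0.21724014 0.01884574]
```

Emit:
move_arm(targets=[{"linear": [0, -2, 0], "angular": [0, 0, 0], "jaw": 42}, {"linear": [0, -6, 0], "angular": [0, 0, 0], "jaw": 42}, {"linear": [0, -11, 0], "angular": [0, 0, 0], "jaw": 42}, {"linear": [0, -17, 0], "angular": [0, 0, 0], "jaw": 42}, {"linear": [0, -23, 0], "angular": [0, 0, 0], "jaw": 42}, {"linear": [0, -29, 0], "angular": [0, 0, 0], "jaw": 42}, {"linear": [0, -35, 0], "angular": [0, 0, 0], "jaw": 42}, {"linear": [0, -40, 0], "angular": [0, 0, 0], "jaw": 42}, {"linear": [0, -44, 0], "angular": [0, 0, 0], "jaw": 42}, {"linear": [0, -47, 0], "angular": [0, 0, 0], "jaw": 42}, {"linear": [0, -49, 0], "angular": [0, 0, 0], "jaw": 42}, {"linear": [0, -50, 0], "angular": [0, 0, 0], "jaw": 42}])

```text
t: 5.78
tcp_pos: [0.5166, 0.0728, 0.1472]
tool_rot: [-1.57, 0.001, -1.92]
contact_force: [-0.0, 0.7, -2.5]
grip_width: 0.0511
```

Emit:
move_arm(targets=[{"linear": [0, 0, 0], "angular": [0, 0, 0], "jaw": 42}, {"linear": [0, 0, 0], "angular": [0, 0, 0], "jaw": 42}, {"linear": [0, 0, 0], "angular": [0, 0, 0], "jaw": 42}, {"linear": [0, 0, 0], "angular": [0, 0, 0], "jaw": 42}, {"linear": [0, 0, 0], "angular": [0, 0, 0], "jaw": 42}, {"linear": [0, 0, 0], "angular": [0, 0, 0], "jaw": 42}])

```text
t: 6.28
tcp_pos: [0.5165, 0.0728, 0.1467]
tool_rot: [-1.571, 0.0, -1.92]
contact_force: [0.4, 0.3, -2.5]
grip_width: 0.0512
```

```bash
python3 -c "
from h import *
p=vision.camera('scene'); cv2.imwrite('pics/s4.png',cv2.resize(p['frame'][130:290,170:410,::-1],None,fx=3,fy=3))
F=[]
for i in range(6):
  vision.camera('top'); o=manip.get_obs(); F.append(o['contact_force'])
print(np.round(F,2),np.mean(F,0))
delta([.5167,.0729,.0975],-20)
"
```

```text
[[ 0.05  0.03 -2.36]
 [-0.42 -0.04 -3.22]
 [ 0.01 -0.61 -3.27]
 [-0.94 -0.56 -2.56]
 [-0.01 -0.01 -2.2 ]
 [-0.48  0.07 -2.36]] [-0.2991875  -0.18688342 -2.66072601]
t 6.63 tcp [0.5166 0.0728 0.1469] rot [-1.5707e+00  6.0000e-04 -1.9198e+00] F [-0.48  0.07 -2.36] w 50.8
lin [-0.1 49.4  0. ] ang [-0.0001  0.0001 -0.0006]
```

View pics/s4.png

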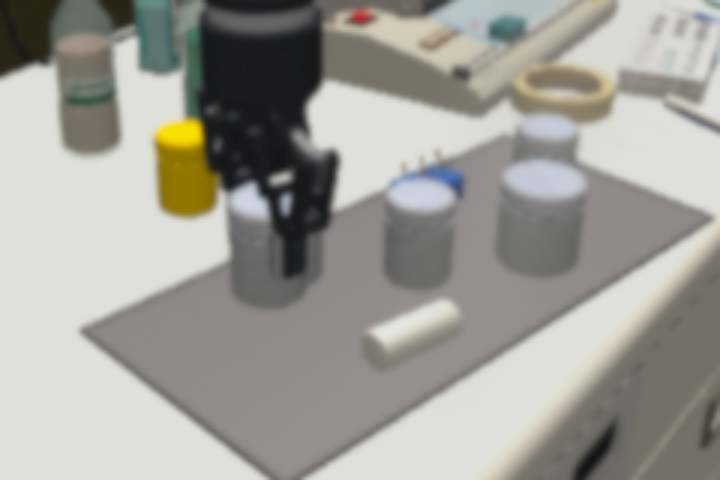

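The left tin is clear of the mat and weighs about 2.7 N (0.27 kg), so it is a light one. Setting it back.

Emit:
move_arm(targets=[{"linear": [0, 0, 0], "angular": [0, 0, 0], "jaw": 42}, {"linear": [0, 0, 0], "angular": [0, 0, 0], "jaw": 42}, {"linear": [0, 3, 0], "angular": [0, 0, 0], "jaw": 42}, {"linear": [0, 9, 0], "angular": [0, 0, 0], "jaw": 42}, {"linear": [0, 16, 0], "angular": [0, 0, 0], "jaw": 42}, {"linear": [0, 23, 0], "angular": [0, 0, 0], "jaw": 42}, {"linear": [0, 30, 0], "angular": [0, 0, 0], "jaw": 42}, {"linear": [0, 36, 0], "angular": [0, 0, 0], "jaw": 42}, {"linear": [0, 41, 0], "angular": [0, 0, 0], "jaw": 42}, {"linear": [0, 45, 0], "angular": [0, 0, 0], "jaw": 42}, {"linear": [0, 47.5, 0], "angular": [0, 0, 0], "jaw": 42}, {"linear": [0, 49.2, 0], "angular": [0, 0, 0], "jaw": 42}])

```text
t: 7.63
tcp_pos: [0.5166, 0.0728, 0.0973]
tool_rot: [-1.571, 0.0, -1.92]
contact_force: [0.4, 0.3, -0.0]
grip_width: 0.0511
```

Emit:
move_arm(targets=[{"linear": [0, 0.3, 0], "angular": [0, 0, 0], "jaw": 42}, {"linear": [0, 0.3, 0], "angular": [0, 0, 0], "jaw": 42}, {"linear": [0, 0.3, 0], "angular": [0, 0, 0], "jaw": 42}])

```text
t: 7.88
tcp_pos: [0.5168, 0.0728, 0.0976]
tool_rot: [-1.57, 0.001, -1.92]
contact_force: [0.0, 0.5, -2.7]
grip_width: 0.0512
```

Emit:
move_arm(targets=[{"linear": [0, 0.4, 0], "angular": [0, 0, 0], "jaw": 42}, {"linear": [0, 0.8, 0], "angular": [0, 0, 0], "jaw": 42}, {"linear": [0, 0.8, 0], "angular": [0, 0, 0], "jaw": 42}, {"linear": [0, 0.8, 0], "angular": [0, 0, 0], "jaw": 42}])

```text
t: 8.22
tcp_pos: [0.5168, 0.0728, 0.0973]
tool_rot: [-1.57, 0.001, -1.92]
contact_force: [-1.3, 0.3, 6.0]
grip_width: 0.0511
```

Seated, with 6 N of contact. Opening gently, then rising.

Emit:
move_arm(targets=[{"linear": [0, 0, 0], "angular": [0, 0, 0], "jaw": 50}, {"linear": [0, 0, 0], "angular": [0, 0, 0], "jaw": 53}, {"linear": [0, 0, 0], "angular": [0, 0, 0], "jaw": 57}, {"linear": [0, 0, 0], "angular": [0, 0, 0], "jaw": 64}, {"linear": [0, 0, 0], "angular": [0, 0, 0], "jaw": 72}, {"linear": [0, 0, 0], "angular": [0, 0, 0], "jaw": 80}, {"linear": [0, 0, 0], "angular": [0, 0, 0], "jaw": 85}, {"linear": [0, 0, 0], "angular": [0, 0, 0], "jaw": 85}, {"linear": [0, -4, 0], "angular": [0, 0, 0], "jaw": 85}, {"linear": [0, -12, 0], "angular": [0, 0, 0], "jaw": 85}, {"linear": [0, -25, 0], "angular": [0, 0, 0], "jaw": 85}, {"linear": [0, -40, 0], "angular": [0, 0, 0], "jaw": 85}])

```text
t: 9.22
tcp_pos: [0.5163, 0.0728, 0.1371]
tool_rot: [-1.572, 0.0, -1.92]
contact_force: [-0.5, 0.1, 0.1]
grip_width: 0.0854
```

```bash
python3 -c "
from h import *
delta([.4895,-.073,.19],-20)
"
```

```text
t 9.22 tcp [0.5163 0.0728 0.1371] rot [-1.5717e+00  1.0000e-04 -1.9198e+00] F [-0.48  0.12  0.12] w 85.4
lin [146.1 -52.9  24.6] ang [ 0.0009  0.0001 -0.0001]
```

Emit:
move_arm(targets=[{"linear": [0, -20, 0], "angular": [0, 0, 0], "jaw": 85}, {"linear": [0, -40, 0], "angular": [0, 0, 0], "jaw": 85}, {"linear": [10, -50, 2], "angular": [0, 0, 0], "jaw": 85}, {"linear": [32, -53, 5], "angular": [0, 0, 0], "jaw": 85}, {"linear": [58, -53, 10], "angular": [0, 0, 0], "jaw": 85}, {"linear": [84, -53, 14], "angular": [0, 0, 0], "jaw": 85}, {"linear": [110, -53, 19], "angular": [0, 0, 0], "jaw": 85}, {"linear": [130, -53, 22], "angular": [0, 0, 0], "jaw": 85}, {"linear": [142, -53, 24], "angular": [0, 0, 0], "jaw": 85}, {"linear": [146, -53, 24.5], "angular": [0.001, 0, 0], "jaw": 85}, {"linear": [146, -53, 24.5], "angular": [0.001, 0, 0], "jaw": 85}, {"linear": [146, -53, 24.5], "angular": [0.001, 0, 0], "jaw": 85}])

```text
t: 10.22
tcp_pos: [0.4897, -0.0725, 0.1895]
tool_rot: [-1.57, 0.001, -1.92]
contact_force: [0.5, 0.0, 0.3]
grip_width: 0.0852
```

```bash
python3 -c "
from h import *
delta([.4895,-.073,.097],-20)
p=vision.camera('scene'); cv2.imwrite('pics/s5.png',cv2.resize(p['frame'][130:290,170:410,::-1],None,fx=3,fy=3))
X=cloud(p);z=X[...,2];m=((z>.062)&(z<.085)&(X[...,0]>.3)&(X[...,0]<.62)&(X[...,1]>-.3)&(X[...,1]<.2)).astype(np.uint8)
n,l,s,c=cv2.connectedComponentsWithStats(m)
for i in range(1,n):
  if s[i,4]>30:
    P=X[l==i]; print(c[i].round(),P.mean(0).round(4),P[:,2].std(),cv2.minEnclosingCircle(P[:,:2].astype(np.float32)))
"
```

```text
t 10.22 tcp [ 0.4897 -0.0725  0.1895] rot [-1.5698e+00  1.0000e-03 -1.9200e+00] F [0.48 0.03 0.25] w 85.2
lin [ 0.7 92.5 -0.1] ang [-0.001  -0.0001 -0.001 ]
[352. 173.] [ 0.4659 -0.2307  0.0705] 0.003376091857481751 ((0.4682962894439697, -0.2356538623571396), 0.02555672451853752)
[351. 191.] [ 0.425  -0.1433  0.071 ] 0.0031317662241136424 ((0.42730841040611267, -0.14918433129787445), 0.031921181827783585)
[310. 196.] [ 0.4846 -0.0676  0.0708] 0.003091397281336098 ((0.487843781709671, -0.07243483513593674), 0.02643926441669464)
[268. 197.] [ 0.5561 -0.0114  0.0703] 0.0033458201172685276 ((0.5591995120048523, -0.014294398948550224), 0.020215963944792747)
[259. 220.] [0.5109 0.0764 0.0708] 0.0030670781569370753 ((0.5146176218986511, 0.07273438572883606), 0.02603575959801674)
```

View pics/s5.png

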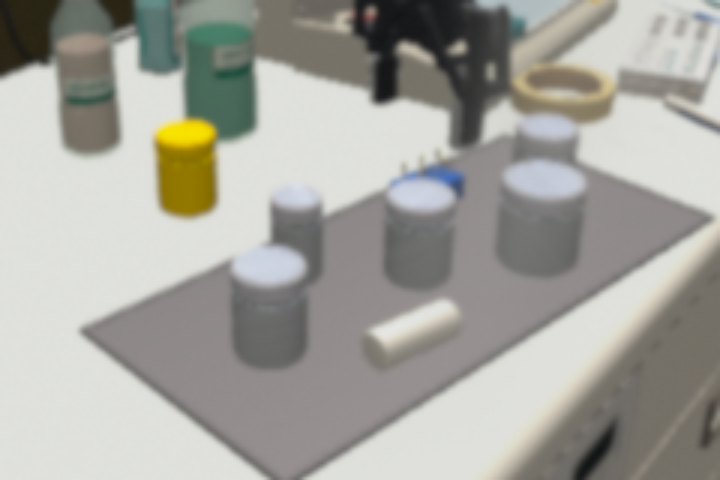

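The left tin stands upright in its place, moved by less than 1 mm, with its lid at crop (270,265). The gripper is above the mid tin at crop (420,230). Descending.

Emit:
move_arm(targets=[{"linear": [0.3, 10, 0], "angular": [-0.001, 0, -0.001], "jaw": 85}, {"linear": [0.7, 25, 0], "angular": [-0.001, 0, -0.001], "jaw": 85}, {"linear": [0.7, 38, 0], "angular": [-0.001, 0, -0.001], "jaw": 85}, {"linear": [0.7, 50, 0], "angular": [-0.001, 0, -0.001], "jaw": 85}, {"linear": [0.7, 61, 0], "angular": [-0.001, 0, -0.001], "jaw": 85}, {"linear": [0.7, 71, 0], "angular": [-0.001, 0, -0.001], "jaw": 85}, {"linear": [0.7, 80, 0], "angular": [-0.001, 0, -0.001], "jaw": 85}, {"linear": [0.7, 87, 0], "angular": [-0.001, 0, -0.001], "jaw": 85}, {"linear": [0.7, 91, 0], "angular": [-0.001, 0, -0.001], "jaw": 85}, {"linear": [0.7, 92.5, 0], "angular": [-0.001, 0, -0.001], "jaw": 85}, {"linear": [0.7, 92.5, 0], "angular": [-0.001, 0, -0.001], "jaw": 85}, {"linear": [0.7, 92.5, 0], "angular": [-0.001, 0, -0.001], "jaw": 85}])

```text
t: 11.27
tcp_pos: [0.4898, -0.0735, 0.0973]
tool_rot: [-1.57, -0.0, -1.92]
contact_force: [0.4, 0.3, -0.2]
grip_width: 0.085
```

Emit:
move_arm(targets=[{"linear": [0, 0, 0], "angular": [0, 0, 0], "jaw": 75}, {"linear": [0, 0, 0], "angular": [0, 0, 0], "jaw": 68}, {"linear": [0, 0, 0], "angular": [0, 0, 0], "jaw": 62}, {"linear": [0, 0, 0], "angular": [0, 0, 0], "jaw": 57}, {"linear": [0, 0, 0], "angular": [0, 0, 0], "jaw": 53}, {"linear": [0, 0, 0], "angular": [0, 0, 0], "jaw": 48}, {"linear": [0, 0, 0], "angular": [0, 0, 0], "jaw": 42}, {"linear": [0, 0, 0], "angular": [0, 0, 0], "jaw": 42}, {"linear": [0, 0, 0], "angular": [0, 0, 0], "jaw": 42}, {"linear": [0, 0, 0], "angular": [0, 0, 0], "jaw": 42}], newtons=50)

```text
t: 12.1
tcp_pos: [0.4895, -0.0734, 0.0974]
tool_rot: [-1.571, -0.0, -1.92]
contact_force: [-0.9, 0.5, 6.1]
grip_width: 0.0512
```

Emit:
move_arm(targets=[{"linear": [0, -2, 0], "angular": [0, 0, 0], "jaw": 42}, {"linear": [0, -6, 0], "angular": [0, 0, 0], "jaw": 42}, {"linear": [0, -11, 0], "angular": [0, 0, 0], "jaw": 42}, {"linear": [0, -17, 0], "angular": [0, 0, 0], "jaw": 42}, {"linear": [0, -23, 0], "angular": [0, 0, 0], "jaw": 42}, {"linear": [0, -29, 0], "angular": [0, 0, 0], "jaw": 42}, {"linear": [0, -35, 0], "angular": [0, 0, 0], "jaw": 42}, {"linear": [0, -40, 0], "angular": [0, 0, 0], "jaw": 42}, {"linear": [0, -44, 0], "angular": [0, 0, 0], "jaw": 42}, {"linear": [0, -47, 0], "angular": [0, 0, 0], "jaw": 42}, {"linear": [0, -49, 0], "angular": [0, 0, 0], "jaw": 42}, {"linear": [0, -50, 0], "angular": [0, 0, 0], "jaw": 42}])

```text
t: 13.1
tcp_pos: [0.4896, -0.0734, 0.1473]
tool_rot: [-1.57, -0.0, -1.92]
contact_force: [0.5, 0.2, -6.8]
grip_width: 0.0512
```

Emit:
move_arm(targets=[{"linear": [0, 0, 0], "angular": [0, 0, 0], "jaw": 42}, {"linear": [0, 0, 0], "angular": [0, 0, 0], "jaw": 42}, {"linear": [0, 0, 0], "angular": [0, 0, 0], "jaw": 42}, {"linear": [0, 0, 0], "angular": [0, 0, 0], "jaw": 42}, {"linear": [0, 0, 0], "angular": [0, 0, 0], "jaw": 42}, {"linear": [0, 0, 0], "angular": [0, 0, 0], "jaw": 42}, {"linear": [0, 0, 0], "angular": [0, 0, 0], "jaw": 42}, {"linear": [0, 0, 0], "angular": [0, 0, 0], "jaw": 42}])

```text
t: 13.77
tcp_pos: [0.4895, -0.0734, 0.147]
tool_rot: [-1.571, -0.0, -1.92]
contact_force: [-0.1, -1.1, -6.7]
grip_width: 0.0511
```

```bash
python3 -c "
from h import *
p=vision.camera('scene'); cv2.imwrite('pics/s6.png',cv2.resize(p['frame'][130:290,170:410,::-1],None,fx=3,fy=3))
F=[]
for i in range(6):
  vision.camera('top'); o=manip.get_obs(); F.append(o['contact_force'])
print(np.round(F,2)[:,2],np.mean(F,0))
delta([.4895,-.0734,.0973],-20)
"
```

```text
[-7.02 -5.96 -7.09 -7.5  -6.36 -6.53] [-0.22735567 -0.28129405 -6.74430989]
t 14.12 tcp [ 0.4896 -0.0734  0.147 ] rot [-1.5707e+00 -4.0000e-04 -1.9198e+00] F [-0.87  0.61 -6.53] w 50.6
lin [-0.  49.7 -0.1] ang [-0.0001  0.0001  0.0004]
```

View pics/s6.png

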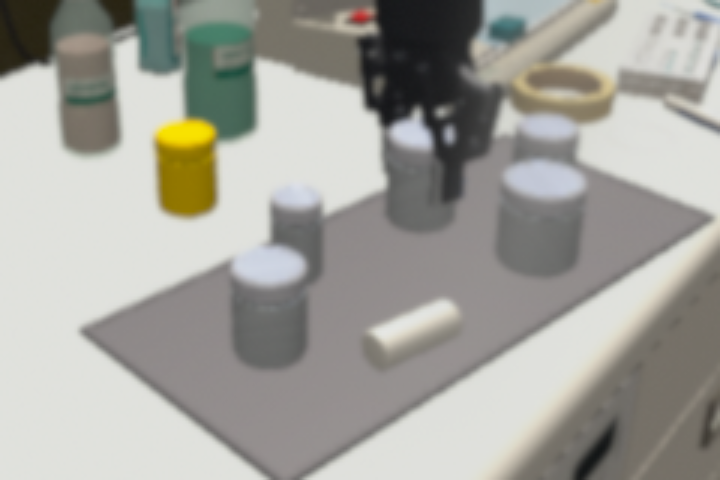

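The mid tin weighs about 6.7 N (0.69 kg), so it is the heavy one. The task says to heft each of the three, so I'll set it back, heft the right one, and come back for this one.

Emit:
move_arm(targets=[{"linear": [0, 3, 0], "angular": [0, 0, 0], "jaw": 42}, {"linear": [0, 9, 0], "angular": [0, 0, 0], "jaw": 42}, {"linear": [0, 16, 0], "angular": [0, 0, 0], "jaw": 42}, {"linear": [0, 23, 0], "angular": [0, 0, 0], "jaw": 42}, {"linear": [0, 30, 0], "angular": [0, 0, 0], "jaw": 42}, {"linear": [0, 36, 0], "angular": [0, 0, 0], "jaw": 42}, {"linear": [0, 41, 0], "angular": [0, 0, 0], "jaw": 42}, {"linear": [0, 45, 0], "angular": [0, 0, 0], "jaw": 42}, {"linear": [0, 48, 0], "angular": [0, 0, 0], "jaw": 42}, {"linear": [0, 49.2, 0], "angular": [0, 0, 0], "jaw": 42}, {"linear": [0, 50, 0], "angular": [0, 0, 0], "jaw": 42}, {"linear": [0, 50, 0], "angular": [0, 0, 0], "jaw": 42}])

```text
t: 15.12
tcp_pos: [0.4894, -0.0734, 0.0974]
tool_rot: [-1.571, -0.0, -1.92]
contact_force: [-1.4, 0.6, -1.1]
grip_width: 0.0507
```

Emit:
move_arm(targets=[{"linear": [0, 0, 0], "angular": [0, 0, 0], "jaw": 42}, {"linear": [0, 0, 0], "angular": [0, 0, 0], "jaw": 42}])

```text
t: 15.28
tcp_pos: [0.4894, -0.0734, 0.0974]
tool_rot: [-1.571, -0.0, -1.92]
contact_force: [-2.0, 0.9, 0.2]
grip_width: 0.0509
```

Emit:
move_arm(targets=[{"linear": [0, 0.4, 0], "angular": [0, 0, 0], "jaw": 42}, {"linear": [0, 0.4, 0], "angular": [0, 0, 0], "jaw": 50}, {"linear": [0, 0.4, 0], "angular": [0, 0, 0], "jaw": 53}, {"linear": [0, 0.4, 0], "angular": [0, 0, 0], "jaw": 57}, {"linear": [0, 0.4, 0], "angular": [0, 0, 0], "jaw": 64}, {"linear": [0, 0.4, 0], "angular": [0, 0, 0], "jaw": 72}, {"linear": [0, 0.4, 0], "angular": [0, 0, 0], "jaw": 80}, {"linear": [0, 0.4, 0], "angular": [0, 0, 0], "jaw": 85}, {"linear": [0, 0.4, 0], "angular": [0, 0, 0], "jaw": 85}, {"linear": [0, -6, 0], "angular": [0, 0, 0], "jaw": 85}, {"linear": [0, -20, 0], "angular": [0, 0, 0], "jaw": 85}, {"linear": [0, -40, 0], "angular": [0, 0, 0], "jaw": 85}])

```text
t: 16.28
tcp_pos: [0.4887, -0.0733, 0.1366]
tool_rot: [-1.574, -0.001, -1.92]
contact_force: [0.7, -0.2, -0.5]
grip_width: 0.0853
```

```bash
python3 -c "
from h import *
delta([.4705,-.237,.19],-20)
"
```

```text
t 16.28 tcp [ 0.4887 -0.0733  0.1366] rot [-1.5741e+00 -1.0000e-03 -1.9198e+00] F [ 0.72 -0.23 -0.49] w 85.3
lin [160.1 -53.4  38.7] ang [0.0033 0.0001 0.001 ]
```

Emit:
move_arm(targets=[{"linear": [0, -20, 0], "angular": [0, 0, 0], "jaw": 85}, {"linear": [0, -40, 0], "angular": [0, 0, 0], "jaw": 85}, {"linear": [10, -50, 2.5], "angular": [0, 0, 0], "jaw": 85}, {"linear": [35, -53, 8.5], "angular": [0, 0, 0], "jaw": 85}, {"linear": [64, -53, 15.5], "angular": [0, 0, 0], "jaw": 85}, {"linear": [93, -53, 22.5], "angular": [0, 0, 0], "jaw": 85}, {"linear": [120, -53, 29], "angular": [0, 0, 0], "jaw": 85}, {"linear": [142, -53, 34], "angular": [0, 0, 0], "jaw": 85}, {"linear": [155, -53, 37.5], "angular": [0, 0, 0], "jaw": 85}, {"linear": [160, -53, 38.7], "angular": [0, 0, 0], "jaw": 85}, {"linear": [160, -53, 38.7], "angular": [0, 0, 0], "jaw": 85}, {"linear": [160, -53, 38.7], "angular": [0, 0, 0], "jaw": 85}])

```text
t: 17.28
tcp_pos: [0.4712, -0.2363, 0.1901]
tool_rot: [-1.571, 0.0, -1.92]
contact_force: [0.4, -0.1, 0.1]
grip_width: 0.0851
```

```bash
python3 -c "
from h import *
delta([.4705,-.237,.097],-20)
p=vision.camera('scene'); cv2.imwrite('pics/s7.png',cv2.resize(p['frame'][130:290,170:410,::-1],None,fx=3,fy=3))
X=cloud(p);z=X[...,2];m=((z>.062)&(z<.085)&(X[...,0]>.3)&(X[...,0]<.62)&(X[...,1]>-.3)&(X[...,1]<.2)).astype(np.uint8)
n,l,s,c=cv2.connectedComponentsWithStats(m)
for i in range(1,n):
  if s[i,4]>30:
    P=X[l==i]; print(c[i].round(),P.mean(0).round(4),P[:,2].std(),cv2.minEnclosingCircle(P[:,:2].astype(np.float32)))
"
```

```text
t 17.28 tcp [ 0.4712 -0.2363  0.1901] rot [-1.5713e+00  2.0000e-04 -1.9198e+00] F [ 0.37 -0.09  0.13] w 85.1
lin [ 0.9 93.1 -0.3] ang [ 0.0005  0.     -0.0002]
[352. 173.] [ 0.4664 -0.2305  0.0707] 0.0031980266830213865 ((0.4699461758136749, -0.2357141673564911), 0.026445018127560616)
[351. 191.] [ 0.4251 -0.1434  0.071 ] 0.002950381040020791 ((0.42734429240226746, -0.15071871876716614), 0.03305784612894058)
[310. 196.] [ 0.4847 -0.0676  0.0708] 0.0031613872755441408 ((0.487196683883667, -0.07188364118337631), 0.025939632207155228)
[268. 197.] [ 0.556  -0.0114  0.0704] 0.0033375232080951806 ((0.5593833923339844, -0.014676559716463089), 0.019950944930315018)
[259. 220.] [0.5108 0.0764 0.0709] 0.003050485790819919 ((0.5138255953788757, 0.07267601042985916), 0.025504885241389275)
```

View pics/s7.png

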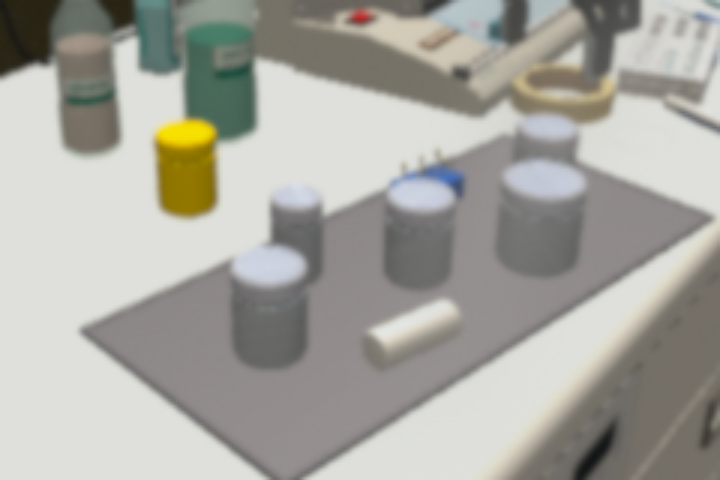

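The mid tin is back upright at crop (420,195), and everything else is unchanged. Descending on the right tin at crop (546,130).

Emit:
move_arm(targets=[{"linear": [0.3, 10, 0], "angular": [0, 0, 0], "jaw": 85}, {"linear": [0.5, 25, 0], "angular": [0, 0, 0], "jaw": 85}, {"linear": [0.5, 38, 0], "angular": [0, 0, 0], "jaw": 85}, {"linear": [0.5, 50, 0], "angular": [0, 0, 0], "jaw": 85}, {"linear": [0.5, 61, 0], "angular": [0, 0, 0], "jaw": 85}, {"linear": [0.5, 71, 0], "angular": [0, 0, 0], "jaw": 85}, {"linear": [0.5, 80, 0], "angular": [0, 0, 0], "jaw": 85}, {"linear": [0.5, 87, 0], "angular": [0, 0, 0], "jaw": 85}, {"linear": [0.5, 91, 0], "angular": [0, 0, 0], "jaw": 85}, {"linear": [0.5, 93, 0], "angular": [0, 0, 0], "jaw": 85}, {"linear": [0.5, 93, 0], "angular": [0, 0, 0], "jaw": 85}, {"linear": [0.5, 93, 0], "angular": [0, 0, 0], "jaw": 85}])

```text
t: 18.33
tcp_pos: [0.4713, -0.2376, 0.0973]
tool_rot: [-1.57, -0.001, -1.92]
contact_force: [-0.6, 0.5, -0.4]
grip_width: 0.085
```

Emit:
move_arm(targets=[{"linear": [0, 0, 0], "angular": [0, 0, 0], "jaw": 75}, {"linear": [0, 0, 0], "angular": [0, 0, 0], "jaw": 68}, {"linear": [0, 0, 0], "angular": [0, 0, 0], "jaw": 62}, {"linear": [0, 0, 0], "angular": [0, 0, 0], "jaw": 57}, {"linear": [0, 0, 0], "angular": [0, 0, 0], "jaw": 53}, {"linear": [0, 0, 0], "angular": [0, 0, 0], "jaw": 48}, {"linear": [0, 0, 0], "angular": [0, 0, 0], "jaw": 42}, {"linear": [0, 0, 0], "angular": [0, 0, 0], "jaw": 42}, {"linear": [0, 0, 0], "angular": [0, 0, 0], "jaw": 42}, {"linear": [0, 0, 0], "angular": [0, 0, 0], "jaw": 42}], newtons=50)

```text
t: 19.17
tcp_pos: [0.4711, -0.2375, 0.0975]
tool_rot: [-1.57, -0.001, -1.92]
contact_force: [-1.5, 1.0, 5.3]
grip_width: 0.0513
```

Emit:
move_arm(targets=[{"linear": [0, -2, 0], "angular": [0, 0, 0], "jaw": 42}, {"linear": [0, -6, 0], "angular": [0, 0, 0], "jaw": 42}, {"linear": [0, -11, 0], "angular": [0, 0, 0], "jaw": 42}, {"linear": [0, -17, 0], "angular": [0, 0, 0], "jaw": 42}, {"linear": [0, -23, 0], "angular": [0, 0, 0], "jaw": 42}, {"linear": [0, -29, 0], "angular": [0, 0, 0], "jaw": 42}, {"linear": [0, -35, 0], "angular": [0, 0, 0], "jaw": 42}, {"linear": [0, -40, 0], "angular": [0, 0, 0], "jaw": 42}, {"linear": [0, -44, 0], "angular": [0, 0, 0], "jaw": 42}, {"linear": [0, -47, 0], "angular": [0, 0, 0], "jaw": 42}, {"linear": [0, -49, 0], "angular": [0, 0, 0], "jaw": 42}, {"linear": [0, -50, 0], "angular": [0, 0, 0], "jaw": 42}])

```text
t: 20.17
tcp_pos: [0.4711, -0.2375, 0.1474]
tool_rot: [-1.57, -0.0, -1.92]
contact_force: [0.0, -0.5, -2.2]
grip_width: 0.0511
```

Emit:
move_arm(targets=[{"linear": [0, 0, 0], "angular": [0, 0, 0], "jaw": 42}, {"linear": [0, 0, 0], "angular": [0, 0, 0], "jaw": 42}, {"linear": [0, 0, 0], "angular": [0, 0, 0], "jaw": 42}, {"linear": [0, 0, 0], "angular": [0, 0, 0], "jaw": 42}, {"linear": [0, 0, 0], "angular": [0, 0, 0], "jaw": 42}, {"linear": [0, 0, 0], "angular": [0, 0, 0], "jaw": 42}, {"linear": [0, 0, 0], "angular": [0, 0, 0], "jaw": 42}, {"linear": [0, 0, 0], "angular": [0, 0, 0], "jaw": 42}])

```text
t: 20.83
tcp_pos: [0.471, -0.2375, 0.147]
tool_rot: [-1.571, -0.0, -1.92]
contact_force: [0.2, 0.4, -2.1]
grip_width: 0.0507
```

```bash
python3 -c "
from h import *
p=vision.camera('scene'); cv2.imwrite('pics/s8.png',cv2.resize(p['frame'][130:290,170:410,::-1],None,fx=3,fy=3))
F=[]
for i in range(6):
  vision.camera('top'); o=manip.get_obs(); F.append(o['contact_force'])
print(np.round(F,2)[:,2],np.mean(F,0))
delta([.4711,-.2375,.0974],-20)
"
```

```text
[-2.77 -2.5  -2.39 -1.83 -3.11 -2.87] [-0.42904397  0.19087612 -2.57911117]
t 21.18 tcp [ 0.471  -0.2375  0.1471] rot [-1.5707e+00 -4.0000e-04 -1.9198e+00] F [ 0.66  0.17 -2.87] w 51.0
lin [-0.  49.7  0.1] ang [-0.0001  0.0001  0.0004]
```

View pics/s8.png

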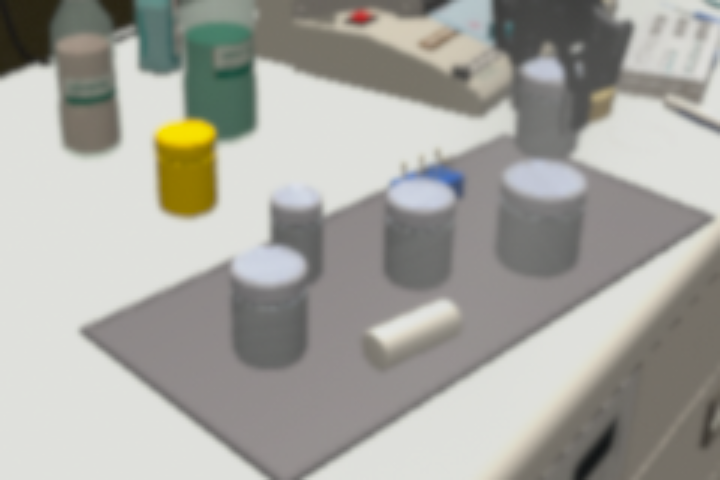

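The right tin weighs about 2.6 N, so it is light too. Setting it back.

Emit:
move_arm(targets=[{"linear": [0, 3, 0], "angular": [0, 0, 0], "jaw": 42}, {"linear": [0, 9, 0], "angular": [0, 0, 0], "jaw": 42}, {"linear": [0, 16, 0], "angular": [0, 0, 0], "jaw": 42}, {"linear": [0, 23, 0], "angular": [0, 0, 0], "jaw": 42}, {"linear": [0, 30, 0], "angular": [0, 0, 0], "jaw": 42}, {"linear": [0, 36, 0], "angular": [0, 0, 0], "jaw": 42}, {"linear": [0, 41, 0], "angular": [0, 0, 0], "jaw": 42}, {"linear": [0, 45, 0], "angular": [0, 0, 0], "jaw": 42}, {"linear": [0, 48, 0], "angular": [0, 0, 0], "jaw": 42}, {"linear": [0, 49.4, 0], "angular": [0, 0, 0], "jaw": 42}, {"linear": [0, 50, 0], "angular": [0, 0, 0], "jaw": 42}, {"linear": [0, 50, 0], "angular": [0, 0, 0], "jaw": 42}])

```text
t: 22.18
tcp_pos: [0.4709, -0.2375, 0.0975]
tool_rot: [-1.571, -0.0, -1.92]
contact_force: [-1.8, 1.0, 1.0]
grip_width: 0.0508
```

Emit:
move_arm(targets=[{"linear": [0, 0, 0], "angular": [0, 0, 0], "jaw": 42}, {"linear": [0, 0, 0], "angular": [0, 0, 0], "jaw": 42}])

```text
t: 22.35
tcp_pos: [0.4709, -0.2375, 0.0975]
tool_rot: [-1.571, -0.0, -1.92]
contact_force: [-1.4, 0.6, 3.1]
grip_width: 0.0509
```

Seated. Releasing and rising.

Emit:
move_arm(targets=[{"linear": [0, 0.2, 0], "angular": [0, 0, 0], "jaw": 42}, {"linear": [0, 0.2, 0], "angular": [0, 0, 0], "jaw": 50}, {"linear": [0, 0.2, 0], "angular": [0, 0, 0], "jaw": 53}, {"linear": [0, 0.2, 0], "angular": [0, 0, 0], "jaw": 57}, {"linear": [0, 0.2, 0], "angular": [0, 0, 0], "jaw": 64}, {"linear": [0, 0.2, 0], "angular": [0, 0, 0], "jaw": 72}, {"linear": [0, 0.2, 0], "angular": [0, 0, 0], "jaw": 80}, {"linear": [0, 0.2, 0], "angular": [0, 0, 0], "jaw": 85}, {"linear": [0, 0.2, 0], "angular": [0, 0, 0], "jaw": 85}, {"linear": [0, -6, 0], "angular": [0, 0, 0], "jaw": 85}, {"linear": [0, -20, 0], "angular": [0, 0, 0], "jaw": 85}, {"linear": [0, -40, 0], "angular": [0, 0, 0], "jaw": 85}])

```text
t: 23.35
tcp_pos: [0.4702, -0.2371, 0.1365]
tool_rot: [-1.574, 0.0, -1.92]
contact_force: [0.8, 0.5, -0.2]
grip_width: 0.0849
```

```bash
python3 -c "
from h import *
delta([.4895,-.0734,.19],-20)
"
```

```text
t 23.35 tcp [ 0.4702 -0.2371  0.1365] rot [-1.5743e+00  1.0000e-04 -1.9198e+00] F [ 0.8   0.5  -0.21] w 84.9
lin [-160.4  -53.3  -38. ] ang [ 0.0035  0.0001 -0.0001]
```

Emit:
move_arm(targets=[{"linear": [0, -20, 0], "angular": [0, 0, 0], "jaw": 85}, {"linear": [0, -40, 0], "angular": [0, 0, 0], "jaw": 85}, {"linear": [-10, -50, -2.5], "angular": [0, 0, 0], "jaw": 85}, {"linear": [-35, -53, -8.5], "angular": [0, 0, 0], "jaw": 85}, {"linear": [-64, -53, -15.5], "angular": [0, 0, 0], "jaw": 85}, {"linear": [-93, -53, -22.5], "angular": [0, 0, 0], "jaw": 85}, {"linear": [-120, -53, -29], "angular": [0, 0, 0], "jaw": 85}, {"linear": [-142, -53, -34], "angular": [0, 0, 0], "jaw": 85}, {"linear": [-155, -53, -37], "angular": [0, 0, 0], "jaw": 85}, {"linear": [-160, -53, -38], "angular": [0, 0, 0], "jaw": 85}, {"linear": [-160, -53, -38], "angular": [0, 0, 0], "jaw": 85}, {"linear": [-160, -53, -38], "angular": [0, 0, 0], "jaw": 85}])

```text
t: 24.35
tcp_pos: [0.4899, -0.0741, 0.19]
tool_rot: [-1.571, -0.001, -1.919]
contact_force: [0.1, 0.1, -0.1]
grip_width: 0.0849
```

```bash
python3 -c "
from h import *
delta([.4895,-.0734,.097],-20)
p=vision.camera('scene'); cv2.imwrite('pics/s9.png',cv2.resize(p['frame'][130:290,170:410,::-1],None,fx=3,fy=3))
X=cloud(p);z=X[...,2];m=((z>.062)&(z<.085)&(X[...,0]>.3)&(X[...,0]<.62)&(X[...,1]>-.3)&(X[...,1]<.2)).astype(np.uint8)
n,l,s,c=cv2.connectedComponentsWithStats(m)
for i in range(1,n):
  if s[i,4]>30:
    P=X[l==i]; print(c[i].round(),P.mean(0).round(4))
"
```

```text
t 24.35 tcp [ 0.4899 -0.0741  0.19  ] rot [-1.5708e+00 -8.0000e-04 -1.9191e+00] F [ 0.09  0.12 -0.15] w 84.9
lin [-0.6 93.  -0.7] ang [-0.      0.0008  0.0008]
[352. 173.] [ 0.467  -0.2311  0.0706]
[351. 191.] [ 0.425  -0.1434  0.071 ]
[310. 196.] [ 0.4845 -0.0678  0.0708]
[268. 197.] [ 0.5559 -0.0113  0.0703]
[259. 220.] [0.5109 0.0767 0.0708]
```

Emit:
move_arm(targets=[{"linear": [-0.3, 10, -0.5], "angular": [0, 0, 0], "jaw": 85}, {"linear": [-0.3, 25, -0.5], "angular": [0, 0, 0], "jaw": 85}, {"linear": [-0.3, 38, -0.5], "angular": [0, 0, 0], "jaw": 85}, {"linear": [-0.3, 50, -0.5], "angular": [0, 0, 0], "jaw": 85}, {"linear": [-0.3, 61, -0.5], "angular": [0, 0, 0], "jaw": 85}, {"linear": [-0.3, 71, -0.5], "angular": [0, 0, 0], "jaw": 85}, {"linear": [-0.3, 80, -0.5], "angular": [0, 0, 0], "jaw": 85}, {"linear": [-0.3, 87, -0.5], "angular": [0, 0, 0], "jaw": 85}, {"linear": [-0.3, 91, -0.5], "angular": [0, 0, 0], "jaw": 85}, {"linear": [-0.3, 93, -0.5], "angular": [0, 0, 0], "jaw": 85}, {"linear": [-0.3, 93, -0.5], "angular": [0, 0, 0], "jaw": 85}, {"linear": [-0.3, 93, -0.5], "angular": [0, 0, 0], "jaw": 85}])

```text
t: 25.4
tcp_pos: [0.4899, -0.0738, 0.0973]
tool_rot: [-1.57, -0.0, -1.92]
contact_force: [0.6, 0.1, -0.1]
grip_width: 0.0853
```

Emit:
move_arm(targets=[{"linear": [0, 0, 0], "angular": [0, 0, 0], "jaw": 75}, {"linear": [0, 0, 0], "angular": [0, 0, 0], "jaw": 68}, {"linear": [0, 0, 0], "angular": [0, 0, 0], "jaw": 62}, {"linear": [0, 0, 0], "angular": [0, 0, 0], "jaw": 57}, {"linear": [0, 0, 0], "angular": [0, 0, 0], "jaw": 53}, {"linear": [0, 0, 0], "angular": [0, 0, 0], "jaw": 48}, {"linear": [0, 0, 0], "angular": [0, 0, 0], "jaw": 42}, {"linear": [0, 0, 0], "angular": [0, 0, 0], "jaw": 42}, {"linear": [0, 0, 0], "angular": [0, 0, 0], "jaw": 42}, {"linear": [0, 0, 0], "angular": [0, 0, 0], "jaw": 42}], newtons=60)

```text
t: 26.23
tcp_pos: [0.4896, -0.0737, 0.0975]
tool_rot: [-1.571, -0.0, -1.92]
contact_force: [-1.6, 1.4, 5.0]
grip_width: 0.051
```

Emit:
move_arm(targets=[{"linear": [0, -2, 0], "angular": [0, 0, 0], "jaw": 42}, {"linear": [0, -6, 0], "angular": [0, 0, 0], "jaw": 42}, {"linear": [0, -12, 0], "angular": [0, 0, 0], "jaw": 42}, {"linear": [0, -20, 0], "angular": [0, 0, 0], "jaw": 42}, {"linear": [0, -29, 0], "angular": [0, 0, 0], "jaw": 42}, {"linear": [0, -38, 0], "angular": [0, 0, 0], "jaw": 42}, {"linear": [0, -47, 0], "angular": [0, 0, 0], "jaw": 42}, {"linear": [0, -57, 0], "angular": [0, 0, 0], "jaw": 42}, {"linear": [0, -67, 0], "angular": [0, 0, 0], "jaw": 42}, {"linear": [0, -77, 0], "angular": [0, 0, 0], "jaw": 42}, {"linear": [0, -87, 0], "angular": [0, 0, 0], "jaw": 42}, {"linear": [0, -96, 0], "angular": [0, 0, 0], "jaw": 42}])

```text
t: 27.23
tcp_pos: [0.4897, -0.0737, 0.1943]
tool_rot: [-1.57, -0.0, -1.92]
contact_force: [-0.2, -0.0, -5.2]
grip_width: 0.0509
```

Emit:
move_arm(targets=[{"linear": [0, -9, 0], "angular": [0, 0, 0], "jaw": 42}, {"linear": [0, -19, 0], "angular": [0, 0, 0], "jaw": 42}, {"linear": [0, -29, 0], "angular": [0, 0, 0], "jaw": 42}, {"linear": [0, -39, 0], "angular": [0, 0, 0], "jaw": 42}, {"linear": [0, -49, 0], "angular": [0, 0, 0], "jaw": 42}, {"linear": [0, -59, 0], "angular": [0, 0, 0], "jaw": 42}, {"linear": [0, -69, 0], "angular": [0, 0, 0], "jaw": 42}, {"linear": [0, -79, 0], "angular": [0, 0, 0], "jaw": 42}, {"linear": [0, -88, 0], "angular": [0, 0, 0], "jaw": 42}, {"linear": [0, -95, 0], "angular": [0, 0, 0], "jaw": 42}, {"linear": [0, -99, 0], "angular": [0, 0, 0], "jaw": 42}, {"linear": [0, -100.5, 0], "angular": [0, 0, 0], "jaw": 42}])

```text
t: 28.23
tcp_pos: [0.4899, -0.0737, 0.2943]
tool_rot: [-1.57, -0.0, -1.92]
contact_force: [-0.3, 0.1, -6.9]
grip_width: 0.0507
```

Emit:
move_arm(targets=[{"linear": [0, 0, 0], "angular": [0, 0, 0], "jaw": 42}, {"linear": [0, 0, 0], "angular": [0, 0, 0], "jaw": 42}, {"linear": [0, 0, 0], "angular": [0, 0, 0], "jaw": 42}, {"linear": [0, 0, 0], "angular": [0, 0, 0], "jaw": 42}, {"linear": [0, 0, 0], "angular": [0, 0, 0], "jaw": 42}, {"linear": [0, 0, 0], "angular": [0, 0, 0], "jaw": 42}, {"linear": [0, 0, 0], "angular": [0, 0, 0], "jaw": 42}, {"linear": [0, 0, 0], "angular": [0, 0, 0], "jaw": 42}, {"linear": [0, 0, 0], "angular": [0, 0, 0], "jaw": 42}, {"linear": [0, 0, 0], "angular": [0, 0, 0], "jaw": 42}])

```text
t: 29.07
tcp_pos: [0.4897, -0.0736, 0.2935]
tool_rot: [-1.571, -0.0, -1.92]
contact_force: [-0.9, -0.4, -5.4]
grip_width: 0.051
```

```bash
python3 -c "
from h import *
p=vision.camera('scene'); save(p,'s10.png')
delta([.4896,-.0737,.2935],-20)
X=cloud(p);z=X[...,2]
m=((z>.062)&(z<.085)&(X[...,0]>.3)&(X[...,0]<.62)&(X[...,1]>-.3)&(X[...,1]<.2)).astype(np.uint8)
n,l,s,c=cv2.connectedComponentsWithStats(m)
for i in range(1,n):
  if s[i,4]>30:
    P=X[l==i]; print(c[i].round(),P.mean(0).round(4))
g=(np.hypot(X[...,0]-.4896,X[...,1]+.0737)<.035)&(z>.1); Z=np.sort(z[g]);print('lowest held',Z[:8].round(4),np.argwhere(g).mean(0))
for t in ['bur_block','sample_tube']: print(t,[w(p,x['location']).round(3) for x in spotter.look_for(p,t)[:1]])
"
```

```text
t 29.12 tcp [ 0.4897 -0.0736  0.2935] rot [-1.5708e+00 -4.0000e-04 -1.9198e+00] F [ 0.67 -0.51 -6.28] w 50.7
lin [ 0.1 -0.  -0.1] ang [-0.      0.0001  0.0004]
[352. 173.] [ 0.4669 -0.2309  0.0707]
[351. 191.] [ 0.4252 -0.1433  0.071 ]
[268. 197.] [ 0.5561 -0.0115  0.0703]
[259. 220.] [0.5109 0.0764 0.0709]
lowest held [0.199  0.1994 0.1998 0.2    0.2001 0.2003 0.2003 0.2005] [ 82.04769945 314.01139721]
bur_block [array([ 0.539, -0.167,  0.024])]
sample_tube [array([0.432, 0.023, 0.027])]
```

View pics/s10.png

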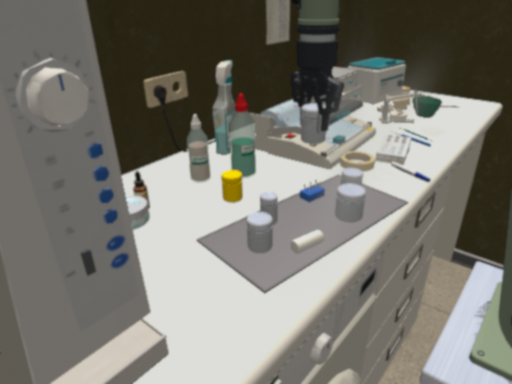

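The heavy tin is held upright at about (312,125), with its underside at 0.200 m. The other tins stand in their places at (259,232), (352,178), (350,200) and (269,207).

```bash
python3 -c "
from h import *
print(order.hand_in())"
```

```text
the job is handed in; nothing more can be done
None
```

I hefted the three equal tins from left to right and handed in at about 29 s, holding the heaviest, the middle one, about 20 cm above the worktop.

| Tin | Measured weight | Mass |
|---|---|---|
| Left | about 2.7 N | 0.27 kg |
| Middle | about 6.7 N | 0.69 kg |
| Right | about 2.6 N | 0.26 kg |

- **Order:** I set each tin back where it stood after hefting. The middle tin was clearly the heavy one, but I put it back too so I could heft the right one as asked, then lifted it again.
- **Held tin:** In the last picture it is upright and gripped, with its underside at 0.200 m. The tool is vertical, and the arm had stayed still for about a second before I handed in.
- **Tins on the mat:** The left and right tins are upright, within about 1 mm of where they started. The wide and slim tins did not move.
- **Other items:** The tube and the bur holder look undisturbed in the picture. The detector put the bur holder about 2 cm from its first reading in the same camera. The middle tin partly hid it then, so I take this as detector error; the gripper never came near it.

No other checks failed or disagreed.

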